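Make up the front- and rear-axle kits for a model buggy

TASK

Make up the two axle kits for the buggy's rebuild: the ribbed front wheel and the short damper go in the two-compartment tray, and the larger pinned rear wheel, the long damper and the big spur gear in the three-compartment tray. Give each part its own compartment, lying flat on the tray's floor: the wheels in the square compartments, the long damper in the full-length one, the short damper in the narrower one beside its wheel, and the gear in the small one left over. Leave the glue and oil bottles standing where they are.

Things in the scene. Friction and masses are not known exactly. Their poses are not given: they have to be found in the camera images.
- front_wheel: Front wheel of the buggy, lying flat: black tyre with smooth circumferential ribs on a white rim, the smaller and thinner wheel: 50 mm diameter, 22 mm high as it lies. Origin at its centre (11 mm above what it lies on); z is the axle, upright. Weighs about 30 g.
- rear_wheel: Rear wheel, lying flat: same black tyre and white rim but larger and fatter, with rows of square pins as tread: 58 mm diameter, 34 mm high as it lies. Origin at its centre (17 mm above what it lies on); z is the axle, upright. About 40 g.
- short_damper: Short (front) coil-over damper, lying on its side: bare metal body and steel coil spring with black eyes at the ends, 50 mm long, 14 mm thick. Origin at its middle, on its axis (7 mm above what it lies on); x runs along it. Does not roll. About 18 g.
- long_damper: Long (rear) coil-over damper, same make and 14 mm thickness but 76 mm long, lying on its side. Origin at its middle, on its axis (7 mm above what it lies on); x runs along it. Does not roll. About 26 g.
- spur_gear: Large black plastic spur gear lying flat: 36 mm diameter, 10 mm high, toothed rim, small bore. Origin at its centre (5 mm above what it lies on); z is its axis, upright. About 18 g. (The tiny steel pinion, 15 mm, and the steel ball bearing, 19 mm, on the bench are not part of the kits.)
- front_tray: Front-axle kit tray: fixed low white tray with TWO compartments, outside 93 (x) by 157.5 (y) mm, walls 12 mm high, 2.5 mm thick, floor 2.5 mm above the bench. Origin at the centre of its underside, z up. Square wheel compartment, 88 by 88 mm inside, centred at x 0, y +32 mm; narrower damper compartment, 88 (x) by 62 (y) mm, at x 0, y -45 mm.
- rear_tray: Rear-axle kit tray: as the front one (fixed, white, same walls, floor and origin) but with THREE compartments, outside 149.5 (x) by 157.5 (y) mm. Long damper compartment, 144.5 (x) by 62 (y) mm, along the whole -y side, centred at x 0, y -45 mm; square wheel compartment, 88 by 88 mm, at x +28, y +32 mm; small gear compartment, 54 (x) by 88 (y) mm, at x -45, y +32 mm.
- glue_bottle: Small white glue bottle with a black nozzle, loose, standing among the parts: 27 mm diameter, 68 mm high. Origin at the centre of its underside. Not to be knocked over or shoved.
- oil_bottle: Small clear damper-oil bottle with paper label and black nozzle, loose, standing among the parts: 31 mm diameter, 70 mm high. Origin at the centre of its underside. Not to be knocked over or shoved.

How it is judged (in metres and radians):
At the end, for the whole second after the job is handed in: Each part lies on the floor of its own compartment, flat within about 7 degrees, anywhere in it, either face up or way round: front wheel and short damper in the front tray; rear wheel, long damper and gear in the rear tray. All released and at rest (x of front_wheel in the frame of front_tray between -0.021 and 0.021 m and y of front_wheel in the frame of front_tray between 0.01125 and 0.05325 m and z of front_wheel in the frame of front_tray below 0.0165 m and angle between the z axis of front_wheel and the z axis of front_tray, either way round below 0.12 rad and linear speed of each of front_wheel, short_damper, rear_wheel, long_damper, spur_gear below 0.02 m/s and angular speed of each of front_wheel, short_damper, rear_wheel, long_damper, spur_gear below 0.3 rad/s and x of short_damper in the frame of front_tray between -0.039 and 0.039 m and y of short_damper in the frame of front_tray between -0.07125 and -0.01925 m and z of short_damper in the frame of front_tray below 0.0125 m and angle between the x axis of short_damper and the z axis of front_tray, either way round above 1.45 rad and x of rear_wheel in the frame of rear_tray between 0.01125 and 0.04525 m and y of rear_wheel in the frame of rear_tray between 0.01525 and 0.04925 m and z of rear_wheel in the frame of rear_tray below 0.0225 m and angle between the z axis of each of rear_wheel, spur_gear and the z axis of rear_tray, either way round below 0.12 rad and x of long_damper in the frame of rear_tray between -0.037 and 0.037 m and y of long_damper in the frame of rear_tray between -0.07125 and -0.01925 m and z of long_damper in the frame of rear_tray below 0.0125 m and angle between the x axis of long_damper and the z axis of rear_tray, either way round above 1.45 rad and x of spur_gear in the frame of rear_tray between -0.05625 and -0.03425 m and y of spur_gear in the frame of rear_tray between 0.00425 and 0.06025 m and z of spur_gear in the frame of rear_tray below 0.0105 m); the robot touches nothing.
It fails at once if the glue bottle is knocked over or shoved more than 40 mm from its place (angle between glue_bottle's own z axis and vertical above 0.5 rad or distance of glue_bottle from where it was at the start of the episode above 0.04 m).
It fails at once if the oil bottle is knocked over or shoved more than 40 mm from its place (angle between oil_bottle's own z axis and vertical above 0.5 rad or distance of oil_bottle from where it was at the start of the episode above 0.04 m).
It also fails if it takes over 109 s, if anything falls off the work surface, if the arm or the gripper's body presses on something with over 40 N, if the wrist force passes 120 N, or if a joint passes its speed limit or range.

ROBOT

A 6-joint arm with a two-finger parallel gripper is mounted at the origin on the work surface. World frame = base frame: x ahead of the robot, y to its left, z up, the work surface at z = 0. Lengths are in mm, angles in rad, forces in N, time in s.
With the tool pointing down it reaches from about 275 to 825 mm from the base axis. Payload 5.2 kg.
Tool frame: the origin (TCP) lies at the very end of the fingers, on their centre line; the grasp point (between the pads) lies 19 mm behind it; z points along the fingers, y is the direction in which the jaws open and shut (so a half turn about z gives the same grasp; the last joint's range is limited). The gripper opens to 93 mm and grips with 3 to 60 N. Pads are 15 mm wide; open, the fingers measure 128 mm over their backs; the gripper's body (75 mm by 188 mm) begins 65 mm behind the grasp point.
Start: joints at [0.97, 0.259, 1.535, -0, 1.348, -0.203], TCP at [213.044, 507.067, 189.553] pointing down, gripper open.
Joint ranges: [-3.14, 3.14], [-0.91, 2.08], [0.19, 2.58], [-1.22, 4.36], [0.22, 2.71], [-3.12, 3.12]. Speed limits (rad/s): [2.57, 2.57, 3.14, 3.14, 3.14, 3.14].

INTERFACE

Orientations are given as [roll, pitch, yaw] about the fixed x, y, z axes, in that order (R = Rz(yaw) Ry(pitch) Rx(roll)).
In Python, from bench import robot gives the robot as it stands. The module is installed in compiled form; this text tells all that it offers. Calls block until the motion is done:
- robot.move_ptp(position, orientation): joint-space move of the TCP to a pose.
- robot.move_linear(position, ori=None, speed=150, f_stop=None): straight line of the TCP; ori=None keeps the orientation; speed is the mean speed in mm/s. With f_stop (N) it stops when the force on the tool has changed by that much, and returns True; else False.
- robot.move_j(angles): joint-space move.
- robot.move_gripper(opening): opening from 0.0 (shut) to 1.0 (fully open); the grip force is fixed at half the most; returns when the fingers have stopped.
- robot.sleep(seconds).
- robot.inverse_kinematics(position, orientation): joint angles nearest the present ones, or None.
- robot.get_image(name): name is "scene" or "side" or "wrist"; returns a dict with "img" (420x560x3 uint8, blue, green, red), "fovy" (degrees; the focal length in pixels is half the picture's height over the tangent of half this angle, whatever the lens; pixels are square), "cx", "cy" (the principal point, pixels), "eye" and "orientation" of the camera in the world. Camera axes: x right, y down, z forward; pixel columns grow to the right and rows downward; lengths in mm; the calibration is good to about 2 mm. A picture is of the moment at which its call begins. There is no depth.
A pose or a line that the arm cannot do raises robot.MotionError and nothing moves.
- robot.hand_in(): hands the job in, once; it reports no verdict.
Readings, each from a call of its own:
- robot.current_t(): time.
- robot.current_qpos(): joint angles.
- robot.current_joint_vel(): joint speeds.
- robot.current_joint_efforts(): joint torques, N m.
- robot.current_tcp_pos(): TCP position.
- robot.current_eef_rot(): TCP orientation.
- robot.current_contact_force(): force on the tool from outside, world axes, zero at the start.
- robot.current_ft_torque(): the same for the moment, N m.
- robot.current_gripper_width(): opening from 0.0 (shut) to 1.0 (fully open).
Only numpy, scipy, OpenCV 4.12 (cv2) and the standard library are available. Lean on these libraries where they do the work, as an engineer would, in place of code of your own. Each camera call takes 0.05 s, during which the arm holds its last target. There are 200 camera calls.

## Working session

There is one attempt and no reset: what is moved stays moved. The work goes in short steps, each a Python script; the robot and the scene stay as the last script left them, time stands still between calls to the robot, and variables do not carry over. Pictures are saved under pics/ and viewed, about 12 in all and at most 16, crops included, and the job is handed in when it is done.

```bash
mkdir -p pics; cat > h.py <<'E'
import numpy as np, cv2
from bench import robot
def R(o):
    from scipy.spatial.transform import Rotation as Ro
    o=np.array(o)
    return o if o.shape==(3,3) else (Ro.from_quat(o).as_matrix() if o.size==4 else Ro.from_euler('xyz',o).as_matrix())
def ray(im,u,v):
    f=im['img'].shape[0]/2/np.tan(np.radians(im['fovy'])/2)
    d=R(im['orientation'])@np.array([(u-im['cx'])/f,(v-im['cy'])/f,1]); return np.array(im['eye']),d
def onz(im,u,v,z):
    e,d=ray(im,u,v); return e+d*(z-e[2])/d[2]
def proj(im,p):
    f=im['img'].shape[0]/2/np.tan(np.radians(im['fovy'])/2)
    c=R(im['orientation']).T@(np.array(p,float)-np.array(im['eye'])); return c[:2]/c[2]*f+np.array([im['cx'],im['cy']])
def snap(cam,name):
    im=robot.get_image(cam); cv2.imwrite(f'pics/{name}.png',im['img']); np.save(f'pics/{name}.npy',im,allow_pickle=True); return im
def load(name): return np.load(f'pics/{name}.npy',allow_pickle=True).item()
E
python3 - <<'E'
from h import *
for c in ['scene','side','wrist']:
    im=snap(c,c+'0'); print(c,im['fovy'],im['cx'],im['cy'],im['eye'],im['orientation'])
print(robot.current_eef_rot(),robot.current_t())
E
```

```text
scene 51.66433934892232 278.37765986710326 211.38774291881916 [1078.86819775 -579.38880632  573.91393099] [-2.16458846e+00  1.67796180e-03  6.74021413e-01]
side 50.04429707759239 284.4817774621422 211.28174508851706 [ 419.84915824 -552.21573134  730.90045976] [-2.44448749 -0.0082245  -0.2643154 ]
wrist 66.97317717263083 279.57641129385104 210.7679474396656 [148.09456583 533.95619226 384.27663733] [2.88814245e+00 9.58096519e-04 1.17270599e+00]
[-3.14025223e+00 -2.54542958e-04  2.74376572e+00] 0.15
```

View pics/scene0.png

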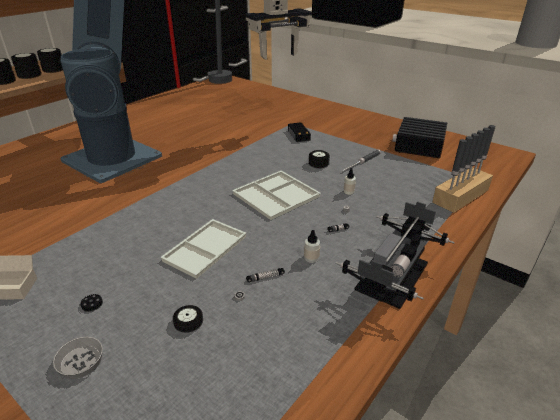

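View pics/side0.png

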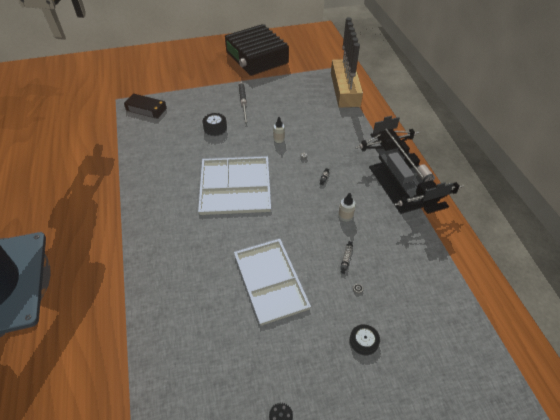

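Scene view: wheels at (318,158) and (188,318), gear (91,302), dampers (266,275) and (339,228), bottles (312,250) and (350,185), trays at (276,194) and (204,247). Side view: wheels (215,123) and (365,338), dampers (347,256) and (324,177).

```bash
python3 - <<'E'
from h import *
s=load('scene0'); d=load('side0')
for n,a,b,z in [('wheelA',(319,158),(215,123),17),('wheelB',(188,318),(365,338),17),('gear',(91,302),(281,414),5),('dampL?',(266,275),(347,256),7),('dampS?',(339,228),(324,177),7),('bot1 base',(312,261),(347,219),0),('bot2 base',(350,193),(279,141),0),
 ('tray3',(276,194),(235,185),5),('tray2',(204,247),(271,281),5)]:
    print(n,onz(s,*a,z).round(),onz(d,*b,z).round())
for n,e in [('tray3',[(200,158),(270,157),(271,213),(199,213)]),('tray2',[(235,252),(280,240),(308,306),(267,323)])]:
    print(n,[onz(d,*p,12).round()[:2] for p in e])
def big(im,u,v,w=40):
    c=cv2.getRectSubPix(im['img'],(w*2,w*2),(u,v)); return cv2.resize(c,(260,260),interpolation=cv2.INTER_CUBIC)
A=[big(d,*p) for p in [(215,123),(365,338),(347,250)]];B=[big(s,*p) for p in [(319,158),(188,318),(339,228)]]
cv2.imwrite('pics/c0.png',np.vstack([np.hstack(A),np.hstack(B)]))
E
```

```text
wheelA [485. 345.  17.] [490. 342.  17.]
wheelB [ 644. -281.   17.] [ 640. -279.   17.]
gear [ 470. -357.    5.] [ 474. -356.    5.]
dampL? [ 672. -109.    7.] [ 672. -109.    7.]
dampS? [700. 108.   7.] [696. 106.   7.]
bot1 base [713. -14.   0.] [707. -17.  -0.]
bot2 base [637. 261.   0.] [631. 256.   0.]
tray3 [499. 135.   5.] [498. 134.   5.]
tray2 [ 513. -122.    5.] [ 516. -124.    5.]
tray3 [array([436., 232.]), array([593., 194.]), array([555.,  30.]), array([410.,  68.])]
tray2 [array([463., -48.]), array([555., -42.]), array([ 566., -195.]), array([ 488., -208.])]
```

View pics/c0.png

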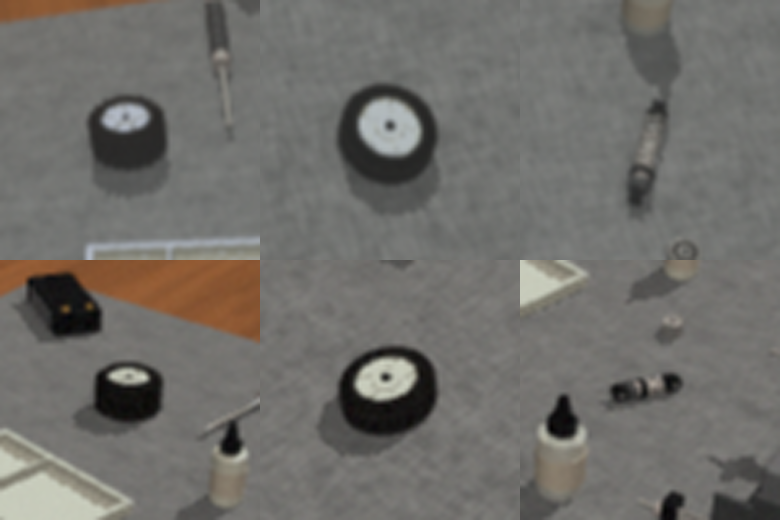

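Side crop: the far wheel (left) looks tall and pinned; the near wheel is wide. I'll settle which is which from the wrist camera.

```bash
python3 - <<'E'
from h import *
for i,(x,y) in enumerate([(560,200),(560,-180)]):
    for z in (300,270,240,200):
        if robot.inverse_kinematics([x,y,z],[np.pi,0,np.pi]) is None: continue
        try: robot.move_ptp([x,y,z],[np.pi,0,np.pi]); break
        except robot.MotionError as e: print(e)
    print(z,robot.current_t())
    im=snap('wrist',f'w{i}'); print(im['eye'])
E
```

```text
300 1.8917
[489.34675273 200.98214792 495.26925339]
300 3.3583
[ 490.02999477 -178.70979803  495.5363982 ]
```

View pics/w0.png

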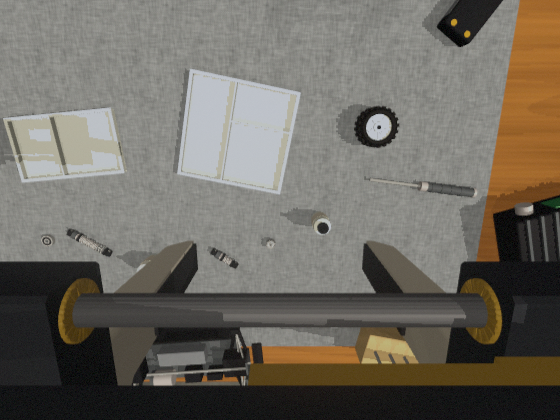

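View pics/w1.png

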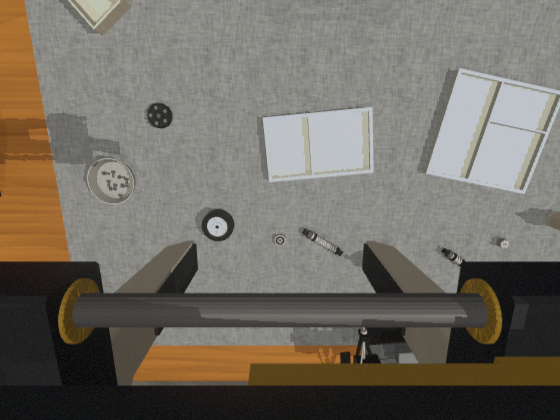

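w0: pinned rear wheel (377,127), rear tray centred (239,131), short damper (224,258). w1: front wheel (217,224), gear (159,115), front tray (318,145), long damper (322,242). The compartment layouts fit the descriptions.

```bash
cat > m.py <<'E'
from h import *
w0,w1,sd=load('w0'),load('w1'),load('side0')
def comp(mask,u,v):
    n,l,st,c=cv2.connectedComponentsWithStats(mask.astype(np.uint8)); 
    ys,xs=np.nonzero(mask); k=np.argmin((xs-u)**2+(ys-v)**2); return (l==l[ys[k],xs[k]]).astype(np.uint8)
def hull(m):
    c,_=cv2.findContours(m,cv2.RETR_EXTERNAL,cv2.CHAIN_APPROX_NONE); return cv2.convexHull(max(c,key=cv2.contourArea))[:,0,:].astype(float)
def rect(im,u,v,z):
    h=hull(comp(im['img'].min(2)>165,u,v)); P=np.array([onz(im,*p,z)[:2] for p in h],np.float32); return cv2.minAreaRect(P)
def circ(im,u,v,z,thr=60):
    box=np.zeros(im['img'].shape[:2],bool); box[int(v)-32:int(v)+33,int(u)-32:int(u)+33]=1
    m=comp((im['img'].max(2)<thr)&box,u,v); h=hull(m); P=np.array([onz(im,*p,z)[:2] for p in h],np.float32)
    return cv2.minEnclosingCircle(P), h.mean(0)
E
python3 - <<'E'
from m import *
print('rear tray',rect(w0,210,140,12),'front',rect(w1,340,140,12))
for n,im,p,zt,zm in [('rw',w0,(377,127),34,17),('fw',w1,(217,224),22,11),('gear',w1,(159,115),10,5)]:
    for t in (45,60,75): print(n,t,circ(im,*p,zm,t))
c=onz(w0,379,127,34);print('rear hub',c,'front hub',onz(w1,217,226,20))
print('buggy',onz(sd,440,195,30), onz(sd,375,185,0),onz(sd,408,207,0))
def big(im,u,v,w,s): return cv2.resize(cv2.getRectSubPix(im['img'],(w,w),(u,v)),(s,s),interpolation=cv2.INTER_CUBIC)
cv2.imwrite('pics/c1.png',np.hstack([big(w1,322,242,50,400),big(w0,224,258,50,400)]))
E
```

```text
rear tray ((497.3681335449219, 137.7884521484375), (159.94186401367188, 152.63845825195312), 78.60321807861328) front ((514.5474243164062, -119.44395446777344), (95.7206039428711, 159.9746551513672), 5.394864559173584)
rw 45 (((487.0716552734375, 346.196044921875), 1.4575434923171997), array([379., 127.]))
rw 60 (((486.9862365722656, 345.8534240722656), 1.8021098375320435), array([378.8, 127. ]))
rw 75 (((486.9862365722656, 345.8534240722656), 1.8021098375320435), array([378.8, 127. ]))
fw 45 (((622.1451416015625, -270.8130798339844), 0.8206167817115784), array([221. , 214.5]))
fw 60 (((642.0558471679688, -278.9443664550781), 1.1293692588806152), array([216.33333333, 226.66666667]))
fw 75 (((642.0179443359375, -278.9032287597656), 1.185317039489746), array([216.5, 226.5]))
gear 45 (((474.0528564453125, -354.07421875), 9.999999747378752e-05), array([161., 117.]))
gear 60 (((471.64886474609375, -355.9986267089844), 17.904720306396484), array([159.26666667, 117.33333333]))
gear 75 (((472.2344055175781, -356.3786315917969), 18.873668670654297), array([160.05, 114.5 ]))
rear hub [487.15252499 341.0344219   34.        ] front hub [ 638.37375373 -276.21825842   20.        ]
buggy [906.80226169 -27.35875355  30.        ] [801.02974081  59.42384199   0.        ] [ 8.44593991e+02 -1.88274016e+01  1.13686838e-13]
```

View pics/c1.png

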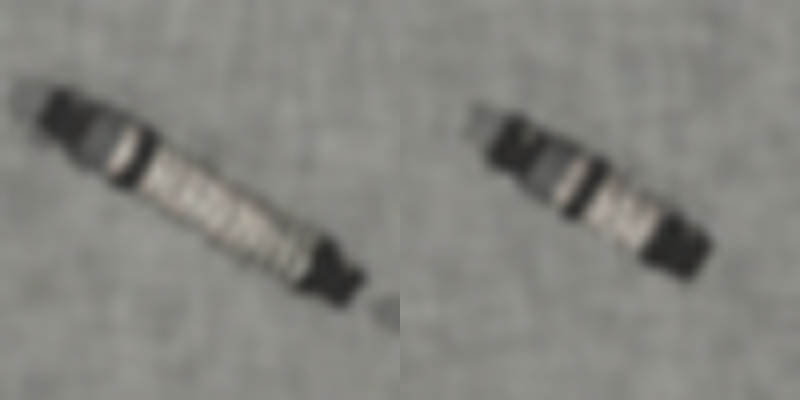

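Crop (8x): long damper from (45,105) to (360,285), short damper from (490,135) to (705,255). The wheel circles were seeded on the hub dot, so I'll re-seed them on the tyre.

```bash
python3 - <<'E'
from m import *
for n,im,p,zm in [('rw',w0,(362,127),25),('fw',w1,(203,224),14)]:
    for t in (50,65): print(n,t,circ(im,*p,zm,t))
def pt(im,c,q): return onz(im,c[0]-25+(q[0]+.5)/8,c[1]-25+(q[1]+.5)/8,7)[:2]
for n,im,c,a,b in [('long',w1,(322,242),(45,105),(360,285)),('short',w0,(224,258),(90,135),(305,255))]:
    A,B=pt(im,c,a),pt(im,c,b); d=B-A; print(n,(A+B)/2,np.hypot(*d),np.degrees(np.arctan2(d[1],d[0])))
E
```

```text
rw 50 (((486.85308837890625, 338.9672546386719), 31.01066017150879), array([371.10526316, 126.        ]))
rw 65 (((487.5390319824219, 339.2289733886719), 31.230377197265625), array([371.80952381, 126.33333333]))
fw 50 (((638.633056640625, -275.74151611328125), 25.291744232177734), array([217.6 , 225.45]))
fw 65 (((638.522216796875, -276.2040100097656), 26.25226402282715), array([217.72727273, 224.77272727]))
long [ 668.84113895 -107.98400621] 76.25031697437468 59.35952832430119
short [695.54080653 109.38109929] 50.749943156405486 58.39695521199056
```

```bash
cat > p.py <<'E'
from h import *
TR={'rear':((498,136),np.radians(-11.4)),'front':((515,-121),np.radians(5.4))}
def yawfix(yaw,xy):
    ref=np.arctan2(xy[1],xy[0])+np.pi/2
    return yaw+np.pi*round((ref-yaw)/np.pi)
def intray(t,loc):
    c,a=TR[t]; return np.array(c)+[loc[0]*np.cos(a)-loc[1]*np.sin(a),loc[0]*np.sin(a)+loc[1]*np.cos(a)]
def pick(xy,yaw,z,opening):
    o=[np.pi,0,yawfix(yaw,xy)]
    robot.move_ptp([*xy,130],o); robot.move_gripper(opening/93)
    robot.move_linear([*xy,z+25],speed=250); robot.move_linear([*xy,z],speed=80)
    robot.move_gripper(0); w=robot.current_gripper_width()*93
    robot.move_linear([*xy,130],speed=250)
    print('grip',w,robot.current_gripper_width()*93,robot.current_t()); return robot.current_gripper_width()*93
def place(t,loc,yawt,z,opening):
    xy=intray(t,loc); o=[np.pi,0,yawfix(TR[t][1]+yawt,xy)]
    robot.move_ptp([*xy,130],o); robot.move_linear([*xy,z+30],speed=250)
    hit=robot.move_linear([*xy,z],speed=50,f_stop=10); print('place',xy,hit,robot.current_tcp_pos(),robot.current_contact_force())
    robot.move_gripper(opening/93); robot.move_linear([*xy,z+30],speed=120); robot.move_linear([*xy,130],speed=250)
    print(robot.current_t())
E
python3 - <<'E'
from p import *
w=pick((487,340),np.pi,13,88)
if 52<w<64: place('rear',(28,32),0,16.5,74)
snap('wrist','w2');snap('side','s2')
E
```

```text
grip 0.5921430366008315 0.5728683679463928 8.7333
```

View pics/s2.png

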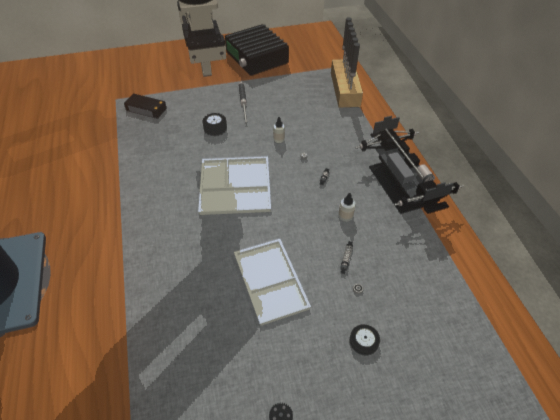

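Side view: the wheel is untouched at (215,123) and the gripper hangs at (205,70), closed on nothing. I'll compare that with where the TCP should be.

```bash
python3 - <<'E'
from p import *
p=robot.current_tcp_pos(); print(p,robot.current_eef_rot(),robot.current_gripper_width(),robot.current_qpos())
d=load('side0'); print('tcp in side',proj(d,p),'wheel',proj(d,[487,340,17])); s=load('scene0')
print(proj(s,p),proj(s,[487,340,17]))
im=load('w2'); print(proj(im,p),im['eye'],im['orientation'])
E
```

```text
[485.50374721 339.28149627 127.61010333] [-3.13984767 -0.00383691  3.141545  ] 0.0029059459357519664 [ 4.21776199e-01  3.82699924e-01  1.51527153e+00 -2.22507036e-05
  1.24783621e+00 -1.14896871e+00]
tcp in side [207.89280972  85.51364614] wheel [213.93083675 123.63306658]
[320.01133422 121.33058202] [318.5426899  158.75939073]
[278.38559262 237.60809248] [416.35181214 340.0772389  324.65921635] [ 2.88843383e+00 -2.76169197e-05  1.57049886e+00]
```

View pics/w2.png

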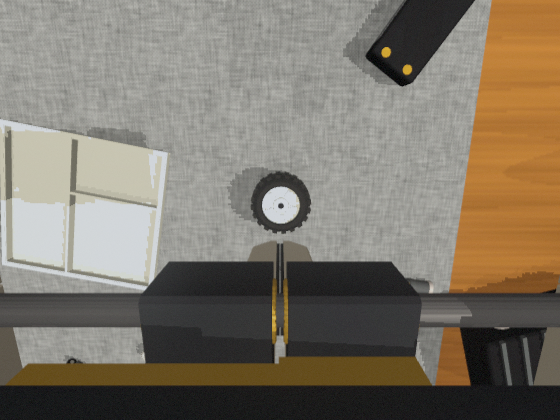

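```bash
python3 - <<'E'
from p import *
p=robot.current_tcp_pos(); print(p,robot.current_t())
s=snap('scene','s3'); d=load('s2'); im=load('w2')
for dz in (0,15,30,45): 
    q=p+[0,0,dz]; print(dz,proj(s,q),proj(d,q),proj(im,q))
print('hub now',onz(im,280.5,205,34))
def big(im,c,w,s):
    a=cv2.resize(cv2.getRectSubPix(im['img'],(w,w),tuple(map(float,c))),(s,s),interpolation=cv2.INTER_CUBIC)
    for dz,col in ((0,(0,0,255)),(30,(0,255,0))):
        q=(proj(im,p+[0,0,dz])-c+w/2)*s/w; cv2.circle(a,tuple(int(v) for v in q),4,col,1)
    return a
cv2.imwrite('pics/c3.png',np.hstack([big(s,np.array([319,120]),100,400),big(d,np.array([210,80]),100,400)]))
E
```

```text
[485.50374721 339.28149627 127.61010333] 8.8333
0 [320.01133422 121.33058202] [207.89280972  85.51364614] [278.38559262 237.60809248]
15 [320.30746425 115.95140229] [207.07846777  79.81159023] [278.29693351 245.78287196]
30 [320.60797492 110.49264858] [206.24543188  73.97863868] [278.19389253 255.28372568]
45 [320.91296416 104.95254205] [205.3930509   68.01023193] [278.07266136 266.46179842]
hub now [485.93984473 340.93400014  34.        ]
```

View pics/c3.png

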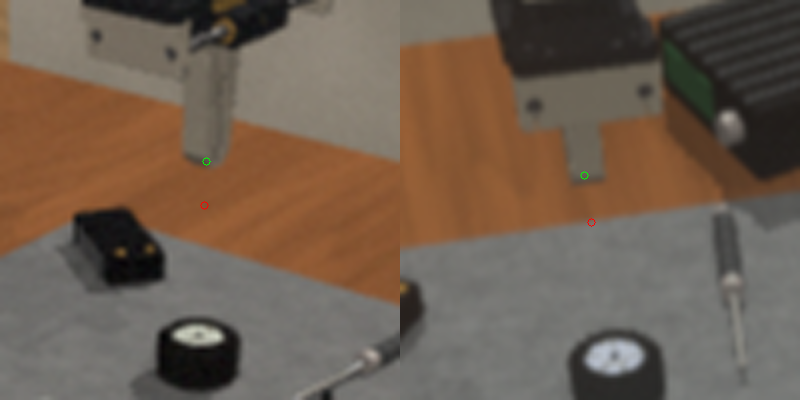

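Both views show the real fingertips about 28 mm above the reported TCP (the red marker), so the fingers closed above the wheel. I'll check this by touching the mat with the gripper shut and then open.

```bash
python3 - <<'E'
from p import *
s=load('scene0')
for dz in (0,28): print(dz,[proj(s,np.array([213,507,189.5+dz])+k*46*np.array([np.sin(2.744),-np.cos(2.744),0])) for k in(-1,1)])
xy=(400,310)
robot.move_ptp([*xy,60],[np.pi,0,yawfix(np.pi,xy)])
for w in (0,.4):
    robot.move_gripper(w); print(w,robot.current_contact_force())
    h=robot.move_linear([*xy,-33],speed=40,f_stop=4); print(h,robot.current_tcp_pos(),robot.current_contact_force(),robot.current_t())
    robot.move_linear([*xy,20],speed=150)
E
```

```text
0 [array([266.08475654,  67.80073342]), array([291.71155969,  63.82349369])]
28 [array([265.92494977,  58.5586301 ]), array([291.84925372,  54.7817833 ])]
0 [-0.10496215  0.28485628 -0.17095419]
True [399.98203424 309.99449911 -28.82338693] [-0.43504944 -0.92534133  5.82323391] 11.625
0.4 [0.04447842 0.46595881 0.5176289 ]
True [399.76894628 309.85375021 -28.81702852] [-1.27265736 -0.94629875  5.25672268] 13.9917
```

The mat contact confirms it: the real tips are about 28.5 mm behind the reported TCP, so I'll apply that offset. The gripper body also sits lower as a result, so I'll check its clearance to the buggy when picking the short damper.

```bash
sed -i 's/^TR=/OFF=28.3\nTR=/; s/,130\]/,118-OFF]/g; s/,z+25\]/,z+25-OFF]/; s/,z+30\]/,z+30-OFF]/g; s/,z\],/,z-OFF],/g' p.py; cat p.py | sed -n 9,30p
python3 - <<'E'
from p import *
s,d=load('scene0'),load('side0')
def tri(a,b):
    e1,d1=ray(s,*a);e2,d2=ray(d,*b); t=np.linalg.lstsq(np.c_[d1,-d2],e2-e1,rcond=None)[0]; p,q=e1+t[0]*d1,e2+t[1]*d2; return ((p+q)/2).round(),np.linalg.norm(p-q).round()
print(tri((386,218),(363,147)),tri((346,268),(400,208)))
w=pick((486.5,340),np.pi,13,88)
if 52<w<64: place('rear',(28,32),0,16.5,74)
snap('wrist','w4')
E
```

```text
def pick(xy,yaw,z,opening):
    o=[np.pi,0,yawfix(yaw,xy)]
    robot.move_ptp([*xy,118-OFF],o); robot.move_gripper(opening/93)
    robot.move_linear([*xy,z+25-OFF],speed=250); robot.move_linear([*xy,z-OFF],speed=80)
    robot.move_gripper(0); w=robot.current_gripper_width()*93
    robot.move_linear([*xy,118-OFF],speed=250)
    print('grip',w,robot.current_gripper_width()*93,robot.current_t()); return robot.current_gripper_width()*93
def place(t,loc,yawt,z,opening):
    xy=intray(t,loc); o=[np.pi,0,yawfix(TR[t][1]+yawt,xy)]
    robot.move_ptp([*xy,118-OFF],o); robot.move_linear([*xy,z+30-OFF],speed=250)
    hit=robot.move_linear([*xy,z-OFF],speed=50,f_stop=10); print('place',xy,hit,robot.current_tcp_pos(),robot.current_contact_force())
    robot.move_gripper(opening/93); robot.move_linear([*xy,z+30-OFF],speed=120); robot.move_linear([*xy,118-OFF],speed=250)
    print(robot.current_t())
(array([792., 131.,  58.]), np.float64(8.0)) (array([803., -46.,  48.]), np.float64(11.0))
grip 57.39557896401199 57.64515022649887 18.05
place [531.77262778 161.83427206] True [530.95673419 161.6656138  -12.61655943] [0.12488326 0.00624226 4.15947329]
21.2583
```

View pics/w4.png

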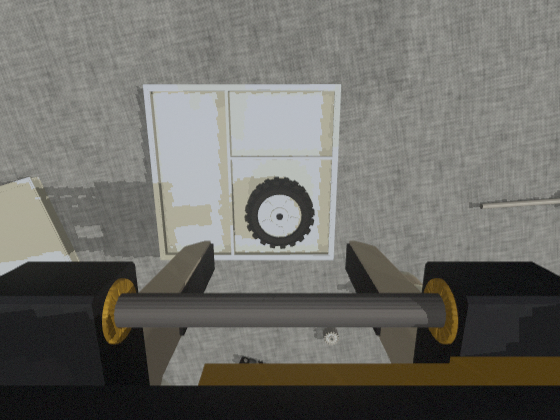

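The rear wheel lies flat in its square compartment, hub at (280,216). Clearance to the buggy is about 20 mm or more, so I'll carry on.

```bash
python3 - <<'E'
from p import *
if 45<pick((638.5,-276.3),np.pi,6,80)<56: place('front',(0,32),np.pi/4,9,61)
else: raise SystemExit('fw')
if 30<pick((472,-356.2),np.pi,1.5,60)<40: place('rear',(-45,32),0,4.8,47)
else: raise SystemExit('gear')
snap('wrist','w5')
if 8<pick((670,-108.3),np.radians(59.4),3,45)<17: place('rear',(0,-45),0,6,21)
else: raise SystemExit('long')
if 8<pick((696.5,108.5),np.radians(58.4),5,45)<17: place('front',(0,-45),np.pi/4,8,30)
else: raise SystemExit('short')
E
```

```text
grip 49.171288602812794 49.236459340090995 25.8083
place [511.98853397 -89.14201713] True [511.23842866 -88.76297681 -19.76476042] [-0.59949765 -0.03228449  5.52941341]
29.1333
grip 35.12188533972107 35.03984165386692 32.5333
place [460.21283203 176.2632579 ] True [459.48383468 176.1832383  -24.04848572] [-1.24712658  0.22256136  4.8270271 ]
36.925
grip 13.69975058155939 13.680732463904286 40.7583
place [489.10541968  91.88779714] True [488.39036684  91.83932781 -22.72201922] [-0.92126541 -0.58521721  4.25971543]
44.575
grip 13.754753801377039 14.033976912215591 49.0667
place [ 519.2348741  -165.80028841] True [ 518.53633174 -165.49479657  -20.65777693] [-0.33647459 -0.17028464  4.85947222]
52.7917
```

```bash
python3 - <<'E'
from p import *
robot.move_ptp([480,10,300],[np.pi,0,np.pi])
robot.sleep(.3); snap('wrist','w6'); snap('side','s6'); snap('scene','c6'); print(robot.current_t())
E
```

```text
54.95
```

View pics/w6.png

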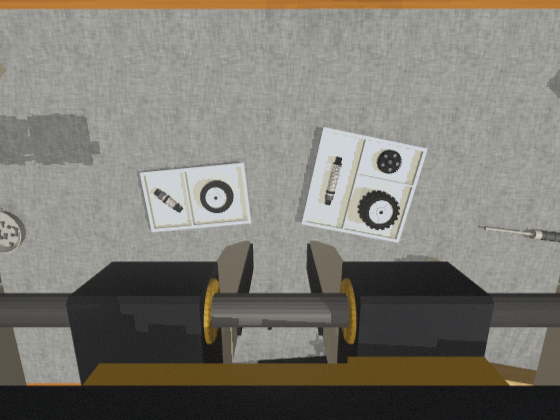

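View pics/c6.png

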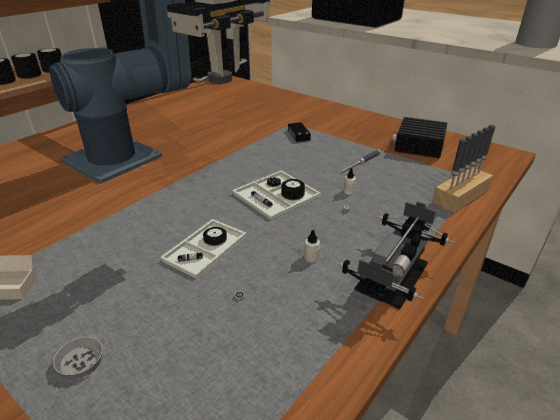

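All five parts are in their compartments and both bottles stand at (312,250) and (350,185), as before. One numeric check against the tray frames before handing in.

```bash
python3 - <<'E'
from m import *
im=load('w6'); r=rect(im,325,150,12); f=rect(im,200,225,12); print(r,f)
def loc(t,yaw,p,z):
    q=onz(im,*p,z)[:2]-np.array(t); c,s=np.cos(yaw),np.sin(yaw); return np.round([c*q[0]+s*q[1],-s*q[0]+c*q[1]],1)
R_,F_=(498,136),(515,-121)
for tr,tf in (((498,136),(515,-121)),(r[0],f[0])):
    a,b=np.radians(-11.4),np.radians(5.4)
    print('rw',loc(tr,a,(380,212),36),'gear',loc(tr,a,(389,161),12),'long',loc(tr,a,(333,181),10),'fw',loc(tf,b,(216,197),23),'short',loc(tf,b,(168,200),10))
E
```

```text
((497.989990234375, 138.04946899414062), (161.13449096679688, 154.60128784179688), 78.52999114990234) ((515.0851440429688, -119.48831176757812), (97.1775131225586, 160.88912963867188), 5.342238903045654)
rw [27.4 30.5] gear [-47.5  30.9] long [ -1.  -44.4] fw [-1.2 34.9] short [ -1.1 -43.4]
rw [27.8 28.5] gear [-47.1  28.9] long [ -0.6 -46.4] fw [-1.4 33.4] short [ -1.3 -44.9]
```

```bash
python3 -c "
from h import *
print(robot.hand_in(),robot.current_t())"
```

```text
the job is handed in; nothing more can be done
the job is handed in; nothing more can be done
```

Both axle kits are made up and the job is handed in; the robot's clock read about 55 s of the 109 s allowed.

- **Last checks:** in the final wrist and scene pictures all five parts lie flat, each in its own compartment. They measured within about 4 mm of the compartment centres, well inside the limits. The closest was the gear, at x about -47 mm against a limit of -56 mm. By eye, both bottles stand where they started. I did not measure part heights or tilt directly; flatness is judged from the pictures.
- **Failed first grasp:** the gripper closed above the rear wheel without touching it. The pictures and a light touch on the mat showed that the real fingertips end about 28 mm short of the reported TCP. I corrected for that, and all five grasps then held at the expected widths.
- **Small disagreement:** estimates of the tray centres differed by about 2 mm between views. That is within the calibration error and did not matter here.

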